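Prop the parts-bin flap and fetch a circuit breaker

ROBOT

A 7-joint arm with a two-finger parallel gripper is mounted at the origin on the work surface. World frame = base frame: x ahead of the robot, y to its left, z up, the work surface at z = 0. Lengths are in m, angles in rad, forces in N, time in s.
With the tool pointing down it reaches from about 0.4 to 0.925 m from the base axis. Payload 5.6 kg.
Tool frame: the origin (TCP) lies at the centre of the arm's flange, where the gripper is bolted on; the fingertips stand 173 mm ahead of it and the grasp point (between the pads) lies 155 mm ahead of it; z points along the fingers, y is the direction in which the jaws open and shut (so a half turn about z gives the same grasp; the last joint's range is limited). The gripper opens to 85 mm and grips with 20 to 120 N. Pads are 22 mm wide; open, the fingers measure 114 mm over their backs; the gripper's body (76 mm by 85 mm) begins 54 mm behind the grasp point. The pads swing forward as they close: fully open they stand 13 mm farther back than shut.
Start: joints at [-1.365, 0.468, -0.012, 1.603, 0.006, 1.071, -0.056], TCP at [0.16, 0.63, 0.405] pointing down, gripper open.
Joint ranges: [-2.53, 2.53], [-0.31, 2.02], [-1.57, 1.55], [0.28, 2.44], [-1.29, 4.43], [0.15, 1.84], [-2.92, 2.92]. Speed limits (rad/s): [2.57, 2.57, 3.14, 3.14, 3.14, 3.14, 3.14].

INTERFACE

Orientations are given as a 3x3 rotation matrix whose columns are the frame's x, y, z axes.
In Python, from bench import env gives the robot as it stands.
- The arm moves only by the tool apply_moves, never from a script. Its arguments are lists of equal length, an entry for each row: "gripper": the finger opening in cm, from 0 to 8.54; "xyz": the shift along the tool's x, y, z in cm, a list of three; "rot": the turn, a rotation vector about the tool's x, y, z in units of 6 degrees (1.0 is 6 degrees), a list of three. A call has 1 to 20 rows; each row shifts and turns the commanded pose from where the row before left it, along the tool's axes as they then stand; what a row does not reach is not made up. A row lasts 1/8 s, in which the tool goes at most 62.5 mm and 10.7 degrees, less where a joint would pass 70% of its speed; a pose out of reach is approached as far as the arm can. A call is refused whole if a number of a shift passes 6.25 or a number of a turn 1, either way. A call with a gripper value outside its range is refused whole. The fingers move at their own pace and stop on an object; the grip force is fixed at half the most. Time passes only in rows, so rows that do not move let the fingers close. It gives the time, the measured TCP pose, the force and the opening at its end, in the units of the state.
- env.state(): the state, without advancing time (a new reading comes with each control period).
- env.snapshot(name): name is "scene" or "side" or "wrist"; returns the picture (384x512x3 uint8, blue, green, red); there is no depth.
- env.camera_model(name): a dict with "K" (3x3 intrinsics, pixels), "world_from_camera" (4x4, takes a point from camera to world coordinates). Camera axes: x right, y down, z forward; pixel columns grow to the right and rows downward; lengths in m; the calibration is good to about 2 mm. A picture is of the moment at which its call begins: read the wrist's pose just before it. camera_model takes no time and is no camera call; for the wrist camera it gives the pose at the moment of the call.
- env.hand_in(): hands the job in, once; it reports no verdict.
Trained networks look in the newest picture that a camera, given by its name, has taken for a name from the list of things; names that differ only in an ending like _2 or _b are one class to them, and where a whole thing is asked for, a point or a joint stands for the part that bears it (a point fixed in the world has none). Each returns a list of dicts, best first, with "conf" (0 to 1); they miss things now and then, are a little off and sometimes report something else, mostly with a low value. They report only what shows in the picture. A call takes as long as a camera call. They do not tell look-alikes from the thing itself.
- env.trace(camera, target): "mask" (384x512 bool, what is visible of it) and "extent" ([left, top, width, height] in pixels, round what is visible of it).
The state is a dict: "clock": time; "joint_positions": joint angles; "qvel": joint speeds; "joint_efforts": joint torques, N m; "tool_pos": TCP position; "tool_rot": TCP orientation; "force": force on the tool from outside, world axes, zero at the start; "ft_torque": the same for the moment, N m; "opening": opening from 0.0 (shut) to 1.0 (fully open).
Only numpy, scipy, OpenCV 4.12 (cv2) and the standard library are available. Lean on these libraries where they do the work, as an engineer would, in place of code of your own. Each camera call takes 0.05 s, during which the arm holds its last target. There are 200 camera calls.

TASK

Stand the orange bar upright in the yellow-walled pocket beside the grey parts bin, so that on its way down it pushes the steel lever down and keeps the bin's sprung clear flap propped open. Then take the white circuit breaker with the blue toggle out of the bin and set it down, toggle up, on the floor of the green tray; leave the flap propped.

Things in the scene. Friction and masses are not known exactly. Their poses are not given: they have to be found in the camera images.
- prop_c (a point): Centre of the orange plastic prop bar: 36 x 36 mm square, 100 mm tall, about 0.18 kg, loose, standing upright on the table (this point is 50 mm above its underside). z runs up the bar, x and y are square to its faces. A black lamp holder and a short grey stub stand in similar places; they are not the prop.
- pocket (a point): Centre of the prop pocket's floor, 4 mm above the table; fixed to the bin, same axes. 56 x 56 mm inside, yellow walls 26 mm high: 10 mm of play round the bar. The lever slopes over it and, pushed down by the bar's foot, drops into the slot in the -x side and then presses on the bar's -x face. Fingers on the bar's +y and -y faces stay clear of lever and hinge rod.
- bin: Fixed grey open-topped bin; origin under its centre, on the table. 180 (x) x 256 (y) mm, 82 mm high, walls and floor 3 mm. x points to the hinge side. The flap's hinge line runs along y at x = +90 mm, 86 mm above the table; its 10 mm steel rod runs on to the lever at y = -240 mm. The pocket is at x = +138, y = -240 mm.
- lever_tip (a point): Tip of the steel lever that opens the flap, a 10 mm thick rod, 80 mm long from the hinge line. Flap closed: it rises away from the bin at 30 degrees, the tip above the pocket (21 mm in +x from its centre), about 130 mm above the table. Pushing it down takes about 5 to 10 N.
- flap (a joint): Angle (rad) of the clear, red-edged flap, 178 mm from hinge to free edge, 252 mm wide: 0 closed and level on the bin, positive opening upward, about 1.65 when propped by the bar standing in the pocket; it then stands upright on the hinge line, up to 265 mm above the table: go round it. A spring and its weight shut it when let go.
- breaker_c (a point): Centre of the wanted breaker: white, BLUE toggle, 82 (x) x 36 (y) mm, 0.2 kg, loose, toggle up (z) on the bin floor, x within 7 degrees of the bin's. Point 31 mm above its underside. Ends 46 mm tall, the middle 46 mm of its length 62 mm, toggle to 71 mm. Take it across the 36 mm. A like one with a black toggle lies about 108 mm beside it in y, on either side.
- tray_in (a point): Centre of the inner floor of the fixed green tray: 170 (x) x 210 (y) mm outside, 4 mm walls and floor, rim 18 mm above the table, this point 4 mm above the table. x and y along its sides.
There are look-alikes about, which are no part of the job. Of the things that look like the part that bears prop_c, the smallest one is meant.

How it is judged:
On the way, in this order (a step that is already met when the one before it is completed fails the run):
1. the bar stands in the pocket, let go, and holds the flap open (value of joint flap above 1.4 rad and horizontal distance between prop_c and pocket below 0.022 m and z of prop_c in the frame of pocket below 0.058 m and angle between prop_c's own z axis and vertical below 0.175 rad and contact force between prop and the fingers below 0.3 N), for 0.2 s.
2. the blue-toggle breaker is lifted out of the bin past the propped flap (height (world z) of breaker_c above 0.12 m and value of joint flap above 1.4 rad), for 0.05 s.
3. the breaker is lowered to the tray's floor in the gripper, not dropped (let go at most 15 mm above it) (z of breaker_c in the frame of tray_in below 0.046 m and contact force between breaker and the fingers above 0.5 N and x of breaker_c in the frame of tray_in between -0.075 and 0.075 m and y of breaker_c in the frame of tray_in between -0.095 and 0.095 m), for 0.02 s.
At the end, for the whole second after the job is handed in: The blue-toggle breaker lies at rest on the tray floor, toggle up (within 10 degrees), inside the walls; the orange bar stands upright (10 degrees) on the pocket floor (centre within 22 mm of its centre), and the flap is still propped open more than 80 degrees (x of breaker_c in the frame of tray_in between -0.075 and 0.075 m and y of breaker_c in the frame of tray_in between -0.095 and 0.095 m and z of breaker_c in the frame of tray_in below 0.038 m and angle between each of breaker_c, prop_c's own z axis and vertical below 0.175 rad and linear speed of breaker below 0.02 m/s and value of joint flap above 1.4 rad and horizontal distance between prop_c and pocket below 0.022 m and z of prop_c in the frame of pocket below 0.058 m); the robot touches nothing.
It also fails if it takes over 70 s, if anything falls off the work surface, if the arm or the gripper's body presses on something with over 40 N, if the wrist force passes 120 N, or if a joint passes its speed limit or range.

## Working session

There is one attempt and no reset: what is moved stays moved. The work goes in short steps, Python scripts to look and compute and a tool call to move; the robot and the scene stay as the last step left them, time stands still between calls to the robot, and variables do not carry over. Pictures are saved under pics/ and viewed, about 8 in all and at most 12, crops included, and the job is handed in when it is done.

Besides the shell and the picture viewer there is one more tool, called after "Call:" as a command line: name --argument value ..., lists and objects as JSON in quotes. apply_moves: Moves the arm, as the interface text tells. Its arguments: {"type":"object","properties":{"gripper":{"type":"array"},"xyz":{"type":"array"},"rot":{"type":"array"}},"required":["gripper","xyz","rot"]}

```bash
mkdir -p pics; ls; python3 - <<'E'
from bench import env
import cv2,numpy as np
s=env.state();print({k:np.round(v,3).tolist() for k,v in s.items()})
for n in ("scene","side"):
    im=env.snapshot(n);cv2.imwrite(f"pics/{n}0.png",im)
    m=env.camera_model(n);print(n,np.round(m["K"],1).tolist(),np.round(m["world_from_camera"],4).tolist())
    for t in ("prop_c","breaker_c","bin","tray_in","pocket","lever_tip","flap"):
        try:
            for d in env.trace(n,t)[:4]:print(n,t,round(d["conf"],2),d["extent"])
        except Exception as e:print(t,e)
a=[cv2.imread(f"pics/{n}0.png") for n in("scene","side")]
cv2.imwrite("pics/both.png",cv2.resize(np.vstack(a),(800,1200))[:1200]) if 0 else None
E
```

```text
pics
{'clock': 0.0, 'joint_positions': [-1.365, 0.468, -0.012, 1.604, 0.006, 1.071, -0.056], 'qvel': [0.002, 0.0, -0.002, 0.001, 0.0, 0.001, -0.0], 'joint_efforts': [-0.0, -53.24, 0.021, -25.131, 0.011, 0.008, 0.0], 'tool_pos': [0.16, 0.63, 0.404], 'tool_rot': [[-0.969, 0.246, -0.0], [0.246, 0.969, -0.002], [-0.0, -0.002, -1.0]], 'force': [0.376, 1.453, -0.494], 'ft_torque': [0.0, -0.005, 0.045], 'opening': 1.002}
scene [[473.2, 0.0, 254.0], [0.0, 473.2, 199.1], [0.0, 0.0, 1.0]] [[-0.0746, 0.6759, -0.7332, 1.4524], [0.997, 0.0647, -0.0418, 0.1024], [0.0192, -0.7341, -0.6788, 0.9298], [0.0, 0.0, 0.0, 1.0]]
scene prop_c 0.94 [382.6, 200.4, 37.0, 49.6]
scene prop_c 0.67 [377.9, 160.1, 31.3, 45.5]
scene prop_c 0.67 [221.0, 169.9, 148.6, 61.5]
scene prop_c 0.55 [382.5, 188.6, 23.9, 37.1]
scene bin 0.8 [211.0, 173.0, 158.5, 94.1]
scene tray_in 0.65 [105.3, 164.5, 89.0, 49.8]
scene pocket 0.87 [210.3, 172.7, 156.8, 95.8]
scene flap 0.86 [222.9, 170.6, 143.8, 60.1]
side [[474.4, 0.0, 261.9], [0.0, 474.4, 193.0], [0.0, 0.0, 1.0]] [[0.9845, -0.1228, 0.1251, 0.3804], [-0.1742, -0.6073, 0.7751, -0.9731], [-0.0192, -0.7849, -0.6193, 0.9289], [0.0, 0.0, 0.0, 1.0]]
side prop_c 0.88 [191.3, 123.2, 23.1, 35.3]
side prop_c 0.82 [246.0, 116.9, 17.8, 34.4]
side prop_c 0.77 [220.6, 123.8, 10.5, 21.0]
side bin 0.9 [196.4, 141.9, 122.8, 101.2]
side bin 0.32 [221.3, 126.8, 13.9, 21.1]
side tray_in 0.96 [195.9, 279.1, 78.5, 78.4]
side pocket 0.75 [202.1, 143.3, 118.7, 105.2]
side lever_tip 0.58 [201.3, 144.6, 116.7, 70.8]
side flap 0.79 [199.5, 139.8, 119.7, 76.2]
```

View pics/scene0.png

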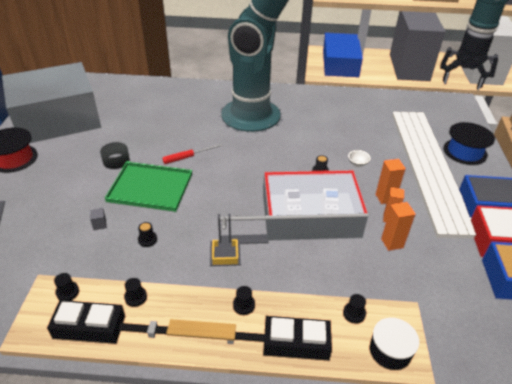

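View pics/side0.png

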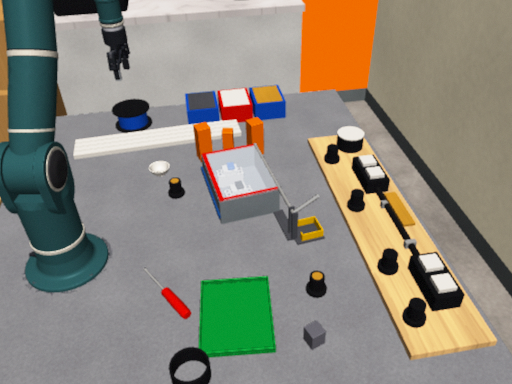

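The scene view shows three orange bars, at about (390,182), (396,200) and (398,227). The middle one looks smallest. The bin is at (315,205) with the pocket at (225,250), and the tray is at (150,187). Next I'll view zoomed crops.

```bash
python3 - <<'E'
import cv2,numpy as np
a=cv2.imread("pics/scene0.png");b=cv2.imread("pics/side0.png")
def crop(im,x,y,w,h,f):
    c=cv2.resize(im[y:y+h,x:x+w],None,fx=f,fy=f,interpolation=cv2.INTER_CUBIC)
    for i in range(0,w,10):
        cv2.line(c,(i*f,0),(i*f,4 if (x+i)%50 else 14),(0,0,255),1)
        if (x+i)%50==0: cv2.putText(c,str(x+i),(i*f,26),0,.4,(0,0,255),1)
    for j in range(0,h,10):
        cv2.line(c,(0,j*f),(4 if (y+j)%50 else 14,j*f),(0,0,255),1)
        if (y+j)%50==0: cv2.putText(c,str(y+j),(16,j*f),0,.4,(0,0,255),1)
    return c
cv2.imwrite("pics/c1.png",crop(a,200,150,220,125,3.0 and 3))
cv2.imwrite("pics/c2.png",crop(b,180,110,160,140,4))
E
```

```text
(no output)
```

View pics/c1.png

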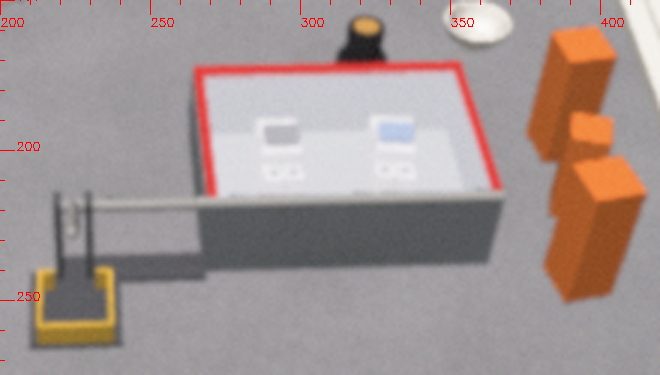

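View pics/c2.png

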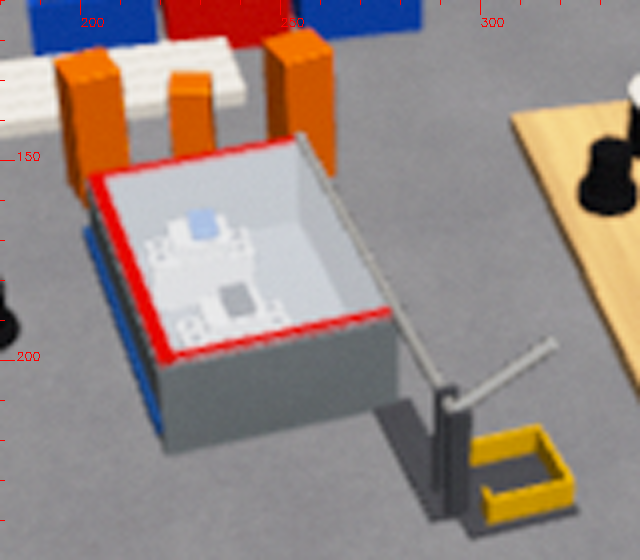

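The small bar's top face is at scene (397,193) and side (228,131). The blue-toggle breaker is on the +y side, at scene (331,194), and the pocket is at scene (225,249). I'll fit the poses now.

```bash
cat > h.py <<'E'
from bench import env
import cv2,numpy as np
from scipy.optimize import least_squares
def P(n,X,m=None):
    m=m or env.camera_model(n);T=np.linalg.inv(m["world_from_camera"]);X=np.atleast_2d(X)
    c=X@T[:3,:3].T+T[:3,3];p=c@np.array(m["K"]).T;return p[:,:2]/p[:,2:]
def ray(n,uv,z,m=None):
    m=m or env.camera_model(n);W=np.array(m["world_from_camera"]);d=W[:3,:3]@np.linalg.solve(m["K"],[*uv,1.]);o=W[:3,3]
    return o+d*(z-o[2])/d[2]
def tri(u1,u2,n1="scene",n2="side"):
    f=lambda X:np.r_[(P(n1,X)-u1).ravel(),(P(n2,X)-u2).ravel()]
    r=least_squares(f,[.6,.1,.1]);return r.x,r.fun
def place(p,L):
    c,s=np.cos(p[2]),np.sin(p[2]);L=np.atleast_2d(L);return np.c_[p[0]+c*L[:,0]-s*L[:,1],p[1]+s*L[:,0]+c*L[:,1],L[:,2]]
def fit(obs,p0):
    L=np.array([o[1] for o in obs]);U=np.array([o[2] for o in obs])
    f=lambda p:np.concatenate([P(o[0],place(p,o[1]))[0]-o[2] for o in obs])
    r=least_squares(f,p0,loss="soft_l1");return r.x,r.fun.reshape(-1,2)
E
python3 - <<'E'
from h import *
np.set_printoptions(precision=4,suppress=True)
obs=[("scene",(-88,-126,87),(265,172.3)),("scene",(-88,126,87),(353.3,171)),("scene",(90,128,88),(367.3,215.7)),
("side",(-88,-126,87),(222,200.5)),("side",(-88,126,87),(202.5,154.5)),("side",(90,128,88),(255,143.8)),("side",(90,-128,88),(278,188)),
("side",(159,-240,128),(318,195.8)),("scene",(138,-240,30),(225.3,248.7))]
obs=[(a,np.array(b)/1e3,c) for a,b,c in obs]
p,r=fit(obs,[.6,.2,0]);print("bin",p,"\n",r.tolist() and np.round(r,1).tolist())
print("pocket",place(p,(.138,-.24,.004)))
for nm,u1,u2 in (("small",(397,193.3),(227.8,131)),("A",(394,165),(202,124.5)),("B",(403,209),(254.5,121.8))):
    print(nm,*tri(u1,u2), ray("scene",u1,.1),ray("side",u2,.1))
print("bk toggle",tri((331.5,193.8),(230.5,166)),tri((293.3,194.5),(239.5,185)))
for n in("side","scene"):
    env.snapshot(n);d=env.trace(n,"tray_in")[0];c,_=cv2.findContours(d["mask"].astype("uint8"),0,2);c=max(c,key=cv2.contourArea)
    q=cv2.approxPolyDP(c,5,True)[:,0];print(n,q.tolist(),[ray(n,u,.014)[:2] for u in q])
E
```

```text
bin [0.5015 0.2067 0.1266] 
 [[-0.8, 0.2], [-0.0, -0.1], [1.2, -0.7], [-1.5, -0.2], [-0.1, -1.0], [0.2, -0.6], [2.5, 0.1], [0.3, -0.4], [-1.0, -0.6]]
pocket [[ 0.6687 -0.0139  0.004 ]]
small [0.4938 0.4268 0.0967] [-0.0115  0.0182 -0.0159 -0.0227] [0.4976 0.4256 0.1   ] [0.4934 0.4211 0.1   ]
A [0.4112 0.4248 0.1294] [ 0.4656 -0.7879  0.6153  0.9392] [0.3767 0.4348 0.1   ] [0.4107 0.483  0.1   ]
B [0.5853 0.4215 0.1255] [-0.1383  0.2137 -0.2051 -0.2832] [0.5569 0.4321 0.1   ] [0.5921 0.4637 0.1   ]
bk toggle (array([0.4807, 0.2582, 0.0688]), array([ 0.0401, -0.0577,  0.0503,  0.0642])) (array([0.4947, 0.154 , 0.0694]), array([-0.034 ,  0.046 , -0.0407, -0.0483]))
side [[266, 276], [201, 281], [198, 346], [209, 356], [275, 350]] [array([ 0.5158, -0.1665]), array([ 0.3514, -0.1515]), array([ 0.3307, -0.3393]), array([ 0.3525, -0.3688]), array([ 0.4964, -0.381 ])]
scene [[105, 197], [176, 212], [192, 171], [127, 162]] [array([ 0.4948, -0.3762]), array([ 0.5359, -0.1644]), array([ 0.3558, -0.1509]), array([ 0.3322, -0.3575])]
```

Call:
apply_moves --gripper '[8.5,8.5,8.5,8.5,8.5,8.5,8.5,8.5,8.5,8.5,8.5,8.5,8.5,8.5,8.5,8.5]' --xyz '[[-3.74,-1.15,0],[-3.74,-1.15,0],[-3.74,-1.15,0],[-3.74,-1.15,0],[-3.74,-1.15,0],[-3.74,-1.15,0],[-3.74,-1.15,0],[-3.74,-1.15,0],[-3.74,-1.15,0],[-3.74,-1.15,0],[0,0,0],[0,0,0],[0,0,0],[0,0,0],[0,0,0],[0,0,0]]' --rot '[[0,0,0],[0,0,0],[0,0,0],[0,0,0],[0,0,0],[0,0,0],[0,0,0],[0,0,0],[0,0,0],[0,0,0],[0,0,-0.9],[0,0,-0.9],[0,0,-0.9],[0,0,-0.9],[0,0,0],[0,0,0]]'

```text
clock: 3.0
tool_pos: [0.4943, 0.4263, 0.4047]
tool_rot: [[-0.992, -0.126, 0.0], [-0.126, 0.992, -0.0], [-0.0, -0.0, -1.0]]
force: [-0.1, 0.6, -0.5]
opening: 0.993
```

```bash
python3 - <<'E'
from h import *
np.set_printoptions(precision=4,suppress=True)
s=env.state();print(s["tool_pos"],s["tool_rot"].tolist() if hasattr(s["tool_rot"],"tolist") else s["tool_rot"])
im=env.snapshot("wrist");m=env.camera_model("wrist");cv2.imwrite("pics/w1.png",im)
np.savez("w1.npz",**m)
print(m)
for d in env.trace("wrist","prop_c"):
    c,_=cv2.findContours(d["mask"].astype("uint8"),0,2);c=max(c,key=cv2.contourArea)
    print(d["conf"],d["extent"],cv2.approxPolyDP(c,3,True)[:,0].tolist())
E
```

```text
[0.4943 0.4263 0.4047] [[-0.9920116202654464, -0.1261465187806021, 3.252473714416744e-05], [-0.12614651954205322, 0.9920116204461049, -2.2523748506896764e-05], [-2.942362473501933e-05, -2.6446702640480766e-05, -0.9999999992174111]]
{'K': array([[271.2952,   0.    , 251.8472],
       [  0.    , 271.2952, 195.6892],
       [  0.    ,   0.    ,   1.    ]]), 'world_from_camera': array([[-0.126 ,  0.9515,  0.2806,  0.4222],
       [ 0.992 ,  0.1207,  0.0363,  0.4175],
       [ 0.0007,  0.2829, -0.9591,  0.3731],
       [ 0.    ,  0.    ,  0.    ,  1.    ]])}
0.92 [235.2, 59.6, 57.1, 65.2] [[288, 64], [236, 74], [245, 125], [292, 117]]
0.78 [234.7, 153.6, 39.9, 50.6] [[245, 152], [233, 194], [264, 202], [274, 171], [268, 158]]
0.63 [211.7, 213.5, 49.7, 84.6] [[253, 212], [223, 218], [212, 259], [221, 296], [262, 288]]
```

View pics/w1.png

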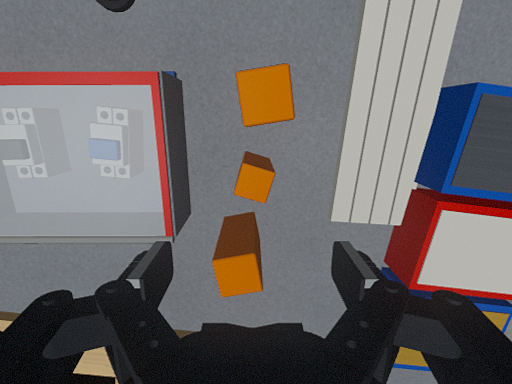

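The wrist picture shows the small bar's top at about (254,182), turned roughly 17° in the image, with the big bars at (266,95) and (240,272). I'll measure its yaw now.

```bash
python3 - <<'E'
from h import *
np.set_printoptions(precision=4,suppress=True)
m=dict(np.load("w1.npz"));im=cv2.imread("pics/w1.png")
h=cv2.cvtColor(im,cv2.COLOR_BGR2HSV);k=(h[...,0]<20)&(h[...,1]>150)
x=k[145:208,225:285];v=h[145:208,225:285,2]
t=(x&(v>170)).astype("uint8")
c,_=cv2.findContours(t,0,2);c=max(c,key=cv2.contourArea)+[225,145]
r=cv2.boxPoints(cv2.minAreaRect(c));print(r,cv2.approxPolyDP(c,3,True)[:,0].tolist())
q=cv2.approxPolyDP(c,3,True)[:,0]
W=np.array([ray("wrist",u,.1,m)[:2] for u in r]);print(W,W.mean(0));e=np.diff(W,axis=0);print(np.linalg.norm(e,axis=1),np.degrees(np.arctan2(e[:,1],e[:,0])))
Wc=np.array([ray("wrist",u,.1,m)[:2] for u in c[:,0]],dtype=np.float32);print(cv2.minAreaRect(Wc*1000))
E
```

```text
[[233.1514 193.5081]
 [242.5784 162.8703]
 [274.1298 172.5784]
 [264.7027 203.2162]] [[243, 164], [234, 193], [264, 202], [274, 173]]
[[0.5022 0.4081]
 [0.4689 0.4142]
 [0.4748 0.4474]
 [0.5087 0.4424]] [0.4887 0.428 ]
[0.0339 0.0337 0.0342] [169.7397  79.9757  -8.3655]
((488.5675964355469, 427.8283996582031), (33.93370056152344, 33.95961380004883), 80.30400848388672)
```

Call:
apply_moves --gripper '[8.5,8.5,8.5,8.5,8.5,8.5,8.5,8.5,8.5,8.5,8.5,8.5,3,3,3,3,3,3]' --xyz '[[0.35,0.05,0],[0,0,0],[0,0,0],[0,0,3],[0,0,3],[0,0,3],[0,0,3],[0,0,2.5],[0,0,2],[0,0,1],[0,0,0],[0,0,0],[0,0,0],[0,0,0],[0,0,0],[0,0,0],[0,0,0],[0,0,0]]' --rot '[[0,0,0.95],[0,0,0.95],[0,0,0.95],[0,0,0],[0,0,0],[0,0,0],[0,0,0],[0,0,0],[0,0,0],[0,0,0],[0,0,0],[0,0,0],[0,0,0],[0,0,0],[0,0,0],[0,0,0],[0,0,0],[0,0,0]]'

```text
clock: 5.35
tool_pos: [0.4908, 0.4266, 0.2302]
tool_rot: [[-0.986, 0.17, 0.0], [0.17, 0.986, 0.0], [-0.0, 0.001, -1.0]]
force: [-0.9, -0.0, 5.0]
opening: 0.418
```

Call:
apply_moves --gripper '[3,3,3,3,3,3,3,3,3,3,3,3,3,3,3,3,3,3,3]' --xyz '[[0,0,-2],[0,0,-3],[0,0,-4],[0,0,-4],[0,0,-4],[0,0,-1],[0,0,0],[0,0,0],[0,0,0],[-1,-3.83,0],[-1,-3.83,0],[-1,-3.83,0],[-1,-3.83,0],[-1,-3.83,0],[-1,-3.83,0],[-1,-3.83,0],[-1,-3.83,0],[-1,-3.83,0],[0,0,0]]' --rot '[[0,0,0],[0,0,0],[0,0,0],[0,0,0],[0,0,0],[0,0,0],[0,0,-0.95],[0,0,-0.95],[0,0,-0.93],[0,0,0],[0,0,0],[0,0,0],[0,0,0],[0,0,0],[0,0,0],[0,0,0],[0,0,0],[0,0,0],[0,0,0]]'

```text
clock: 7.72
tool_pos: [0.6239, 0.0911, 0.4084]
tool_rot: [[-0.993, -0.119, -0.002], [-0.119, 0.993, -0.003], [0.002, -0.003, -1.0]]
force: [0.1, 1.1, -1.4]
opening: 0.412
```

```bash
python3 - <<'E'
from h import *
np.set_printoptions(precision=4,suppress=True)
s=env.state();print(s["tool_pos"],s["opening"])
im=env.snapshot("wrist");m=env.camera_model("wrist");np.savez("w2.npz",**m)
b=env.snapshot("side")
p=[.5015,.2067,.1266]
for n,i,mm in(("wrist",im,m),("side",b,env.camera_model("side"))):
    for L in ((.138,-.24,.03),(.159,-.24,.126),(.11,-.268,.03),(.11,-.212,.03),(.166,-.268,.03),(.166,-.212,.03)):
        u=P(n,place(p,L),mm)[0];print(n,L,u);cv2.circle(i,tuple(int(round(v)) for v in u),1,(255,0,255),-1)
c=cv2.resize(b[150:270,230:390],(640,480),interpolation=cv2.INTER_CUBIC)
cv2.imwrite("pics/w2.png",cv2.resize(im,(704,528)));cv2.imwrite("pics/s2.png",c)
E
```

```text
[0.6239 0.0911 0.4084] 0.4115606856119911
wrist (0.138, -0.24, 0.03) [167.4533 197.907 ]
wrist (0.159, -0.24, 0.126) [141.1965 244.8681]
wrist (0.11, -0.268, 0.03) [144.0707 177.491 ]
wrist (0.11, -0.212, 0.03) [186.9004 177.2966]
wrist (0.166, -0.268, 0.03) [148.8354 217.6384]
wrist (0.166, -0.212, 0.03) [189.8477 217.4601]
side (0.138, -0.24, 0.03) [309.5202 224.0636]
side (0.159, -0.24, 0.126) [318.2936 195.9546]
side (0.11, -0.268, 0.03) [303.8402 232.6839]
side (0.11, -0.212, 0.03) [296.6893 219.902 ]
side (0.166, -0.268, 0.03) [322.6399 228.3189]
side (0.166, -0.212, 0.03) [314.9727 215.7885]
```

View pics/w2.png

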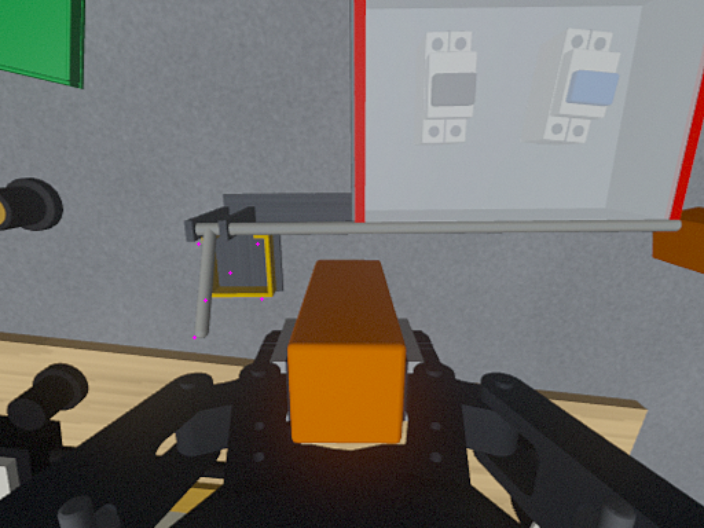

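The picture shows the pocket's yellow right-front corner at about (272,296) and the lever tip at (202,334), each a few px off the prediction. I'll refit from a settled picture.

```bash
python3 - <<'E'
from h import *
np.set_printoptions(precision=4,suppress=True)
m=env.camera_model("wrist");s=env.state();print(s["tool_pos"],np.abs(s["qvel"]).max())
im=env.snapshot("wrist");np.savez("w3.npz",**m);cv2.imwrite("pics/w3.png",im)
h=cv2.cvtColor(im,cv2.COLOR_BGR2HSV)
y=((h[...,0]>18)&(h[...,0]<32)&(h[...,1]>170)&(h[...,2]>90));y[:150]=0;y[240:]=0;y[:,:100]=0;y[:,230:]=0
v,u=np.nonzero(y);print("yellow",u.min(),u.max(),v.min(),v.max(),len(u))
# grey-level rendering of mask
print("\n".join("".join(".#"[int(t)] for t in r) for r in y[v.min():v.max()+1,u.min():u.max()+1]))
cv2.imwrite("pics/c3.png",cv2.resize(im[150:260,120:240],None,fx=5,fy=5,interpolation=cv2.INTER_CUBIC))
p=[.5015,.2067,.1266]
for L in ((.138,-.24,.03),(.159,-.24,.126),(.11,-.268,.03),(.11,-.212,.03),(.166,-.268,.03),(.166,-.212,.03),(.09,-.126,.086),(-.088,-.126,.086)):
        print(L,P("wrist",place(p,L),m)[0])
E
```

```text
[0.623  0.0957 0.4086] 0.025900879176122608
yellow 148 193 171 215 383
................................############..
................................############..
........................................####..
........................................####..
........................................####..
........................................####..
........................................####..
........................................####..
........................................####..
........................................####..
........................................####..
........................................####..
.........................................###..
.........................................###..
.........................................###..
.........................................###..
.........................................####.
.........................................####.
.........................................####.
.........................................####.
.........................................####.
.........................................#
[... 720 characters left out ...]
................................####
........###..############################.####
.#....#.#########.###.######.##.#.######..####
.##.....#.#.....#....#.#......#.##........####
.#........................................####
.#############################################
.#############################################
##############################################
(0.138, -0.24, 0.03) [165.6706 197.739 ]
(0.159, -0.24, 0.126) [138.8965 244.6647]
(0.11, -0.268, 0.03) [142.2879 177.2634]
(0.11, -0.212, 0.03) [185.1493 177.1754]
(0.166, -0.268, 0.03) [147.0176 217.4309]
(0.166, -0.212, 0.03) [188.0584 217.3435]
(0.09, -0.126, 0.086) [250.8014 170.1005]
(-0.088, -0.126, 0.086) [250.2216 -24.1126]
```

View pics/c3.png

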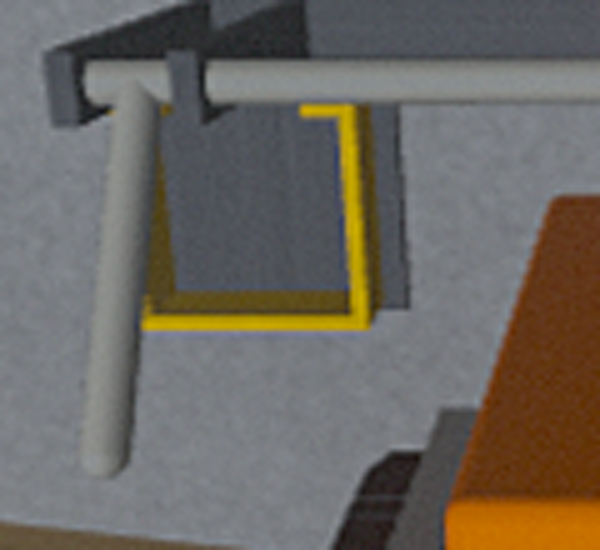

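```bash
python3 - <<'E'
from h import *
np.set_printoptions(precision=4,suppress=True)
m=dict(np.load("w3.npz"))
ob=[((.166,-.212,.03),(190,212.8)),((.110,-.212,.03),(187.6,173.4)),((.09,-.212,.086),(178,166)),((.09,-.128,.086),(240,166)),((.159,-.24,.126),(140.8,244))]
f=lambda p:np.concatenate([(P("wrist",place(p,a),m)[0]-b) for a,b in ob[:2]])
f2=lambda p:np.r_[f(p),[ (P("wrist",place(p,a),m)[0]-b)[1] for a,b in ob[2:4]]]
for g in (f,f2):
    r=least_squares(g,[.5,.2,.12]);print(r.x,r.fun,place(r.x,(.138,-.24,.004)),P("wrist",place(r.x,ob[4][0]),m))
s=env.state();
im=cv2.imread("pics/w3.png");h=cv2.cvtColor(im,cv2.COLOR_BGR2HSV);k=(h[...,0]<20)&(h[...,1]>150)&(h[...,2]>185)
k[:180]=0;k[:,:180]=0;k[:,320:]=0
v,u=np.nonzero(k);print("top face px",u.min(),u.max(),v.min(),v.max())
for z in (.277,.279,.281):
  e=[ray("wrist",(t,v.min()),z,m) for t in (u.min(),u.max())]; R=np.array([[-.992,-.122],[-.122,.992]])
  print(z,[((q[:2]-np.array([.623,.0957]))@R) for q in e])
E
```

```text
[0.4974 0.2109 0.1163] [-0.0045  0.5875  0.0044 -0.5384] [[ 0.6623 -0.0114  0.004 ]] [[141.2498 239.2511]]
[0.4977 0.2108 0.1173] [ 0.0179  0.9059 -0.017  -0.1913 -0.541   0.0137] [[ 0.6628 -0.0114  0.004 ]] [[141.2985 239.6934]]
top face px 210 291 252 321
0.277 [array([ 0.0193, -0.0168]), array([0.0194, 0.0163])]
0.279 [array([ 0.0204, -0.0165]), array([0.0204, 0.016 ])]
0.281 [array([ 0.0214, -0.0161]), array([0.0215, 0.0157])]
```

Call:
apply_moves --gripper '[3,3,3,3,3,3,3]' --xyz '[[-0.57,-2.25,0],[-0.57,-2.25,0],[-0.57,-2.25,0],[-0.57,-2.25,0],[-0.57,-2.25,0],[0,0,0],[0,0,0]]' --rot '[[0,0,0],[0,0,0],[0,0,0],[0,0,0],[0,0,0],[0,0,0],[0,0,0]]'

```text
clock: 8.75
tool_pos: [0.6657, -0.0114, 0.4095]
tool_rot: [[-0.992, -0.126, -0.0], [-0.126, 0.992, 0.001], [0.0, 0.001, -1.0]]
force: [-0.0, 0.9, -1.5]
opening: 0.416
```

```bash
python3 - <<'E'
from h import *
np.set_printoptions(precision=4,suppress=True)
s=env.state();print(s["tool_pos"],s["tool_rot"][:2])
a=env.snapshot("scene");b=env.snapshot("side")
# predicted bar centre/bottom & pocket in each image
p=[.5015,.2067,.1266];q=s["tool_pos"]
for n,i in(("scene",a),("side",b)):
    for L in ((.156,-.258,.0),(.156,-.222,0),(.12,-.258,0)): 
        for z in (.1786,.2786):
            w=place([q[0]+.003,q[1],.1266],np.array([L[0]-.138,L[1]+.24,z]));u=P(n,w)[0];cv2.circle(i,tuple(int(round(t)) for t in u),1,(255,0,255),-1)
A=cv2.resize(a[150:270,180:280],None,fx=4,fy=4,interpolation=cv2.INTER_CUBIC);B=cv2.resize(b[120:240,260:360],None,fx=4,fy=4,interpolation=cv2.INTER_CUBIC)
cv2.imwrite("pics/h4.png",np.hstack([A,B])[:, :800])
E
```

```text
[ 0.6657 -0.0114  0.4095] [[-0.992  -0.1265 -0.0005]
 [-0.1265  0.992   0.001 ]]
```

View pics/h4.png

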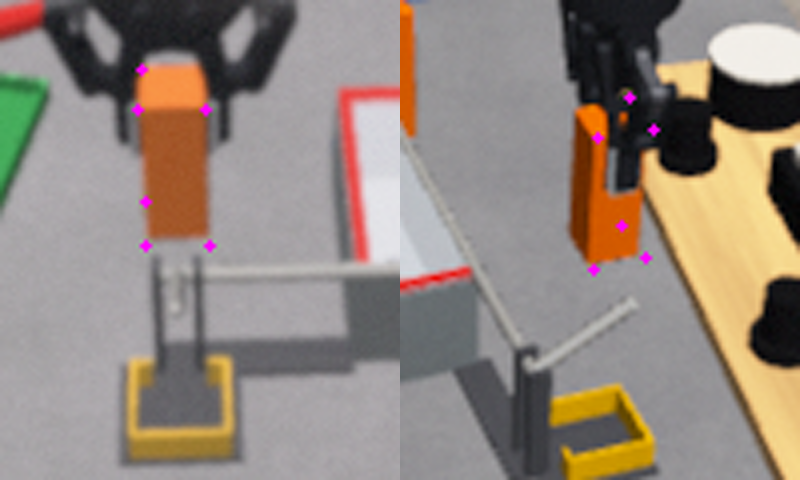

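Call:
apply_moves --gripper '[3,3,3,3,3,3,3,3,3,3,3,3,3,3,3,3]' --xyz '[[-0.1,-0.1,2],[0,0,2],[0,0,1],[0,0,1],[0,0,1],[0,0,1],[0,0,1],[0,0,1],[0,0,1],[0,0,1],[0,0,1],[0,0,1],[0,0,1],[0,0,0.5],[0,0,0],[0,0,0]]' --rot '[[0,0,0],[0,0,0],[0,0,0],[0,0,0],[0,0,0],[0,0,0],[0,0,0],[0,0,0],[0,0,0],[0,0,0],[0,0,0],[0,0,0],[0,0,0],[0,0,0],[0,0,0],[0,0,0]]'

```text
clock: 10.85
tool_pos: [0.6671, -0.0131, 0.2547]
tool_rot: [[-0.992, -0.126, 0.001], [-0.126, 0.992, -0.0], [-0.001, -0.0, -1.0]]
force: [2.5, -0.5, -2.2]
opening: 0.413
```

Call:
apply_moves --gripper '[3,3,3,3,3,3]' --xyz '[[0,0,0.5],[0,0,0.5],[0,0,0.4],[0,0,0.4],[0,0,0.2],[0,0,0]]' --rot '[[0,0,0],[0,0,0],[0,0,0],[0,0,0],[0,0,0],[0,0,0]]'

```text
clock: 11.6
tool_pos: [0.6669, -0.0131, 0.2345]
tool_rot: [[-0.992, -0.126, 0.0], [-0.126, 0.992, 0.0], [-0.0, 0.0, -1.0]]
force: [1.4, 0.7, -2.8]
opening: 0.415
```

```bash
python3 - <<'E'
from h import *
a=env.snapshot("scene");b=env.snapshot("side")
A=cv2.resize(a[130:280,180:380],None,fx=3,fy=3,interpolation=cv2.INTER_CUBIC)[:, :400];B=cv2.resize(b[110:260,240:373],None,fx=3,fy=3,interpolation=cv2.INTER_CUBIC)
cv2.imwrite("pics/h5.png",np.hstack([A,B]))
print(env.state()["force"],env.state()["tool_pos"])
E
```

```text
[ 2.72853504  1.12190333 -3.16796628] [ 0.66692402 -0.01305499  0.2345684 ]
```

View pics/h5.png

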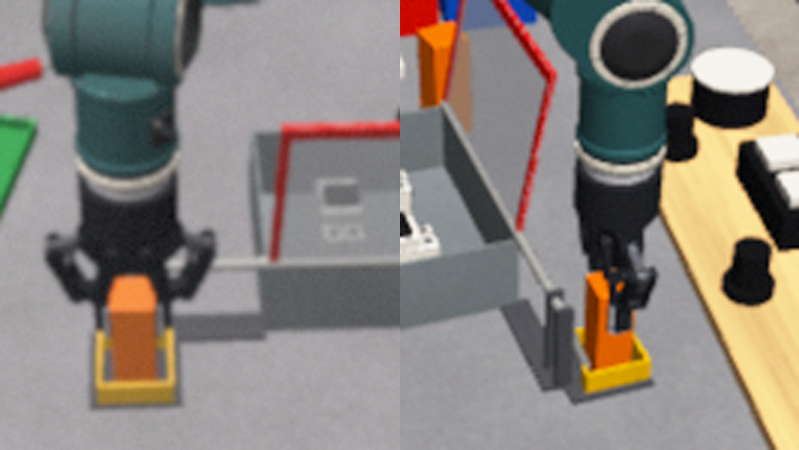

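The bar is in the pocket with the flap upright, and there's no floor contact yet. I'll lower it in small steps.

Call:
apply_moves --gripper '[3,3,3,3]' --xyz '[[0,0,0.15],[0,0,0.15],[0,0,0],[0,0,0]]' --rot '[[0,0,0],[0,0,0],[0,0,0],[0,0,0]]'

```text
clock: 12.2
tool_pos: [0.6671, -0.0131, 0.2341]
tool_rot: [[-0.992, -0.126, 0.001], [-0.126, 0.992, 0.0], [-0.001, 0.0, -1.0]]
force: [-3.1, 1.2, 12.5]
opening: 0.412
```

Call:
apply_moves --gripper '[3,3.8,4.5,6,8,8,8,8,8]' --xyz '[[0,0,-0.2],[0,0,0],[0,0,0],[0,0,0],[0,0,0],[0,0,0],[0,0,0],[0,0,0],[0,0,0]]' --rot '[[0,0,0],[0,0,0],[0,0,0],[0,0,0],[0,0,0],[0,0,0],[0,0,0],[0,0,0],[0,0,0]]'

```text
clock: 13.32
tool_pos: [0.6669, -0.0131, 0.2337]
tool_rot: [[-0.992, -0.126, 0.0], [-0.126, 0.992, 0.0], [-0.0, 0.0, -1.0]]
force: [-0.3, 0.0, -1.6]
opening: 0.941
```

```bash
python3 - <<'E'
from h import *
a=env.snapshot("scene");b=env.snapshot("side")
A=cv2.resize(a[130:280,180:380],None,fx=3,fy=3,interpolation=cv2.INTER_CUBIC)[:, :400];B=cv2.resize(b[110:260,240:373],None,fx=3,fy=3,interpolation=cv2.INTER_CUBIC)
cv2.imwrite("pics/h6.png",np.hstack([A,B]))
h=cv2.cvtColor(b,cv2.COLOR_BGR2HSV);k=((h[...,0]<16)&(h[...,1]>180)&(h[...,2]>90));k[:,:290]=0;k[:190]=0
v,u=np.nonzero(k);print(u.min(),u.max(),v.min(),v.max())
E
```

```text
304 319 199 231
```

View pics/h6.png

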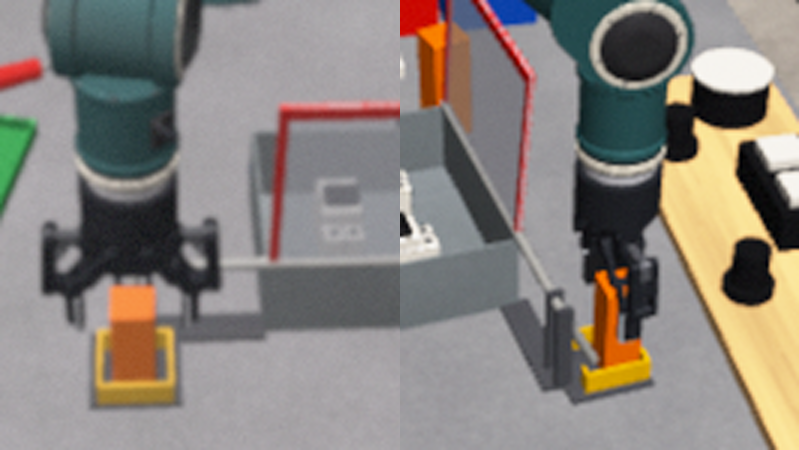

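Call:
apply_moves --gripper '[8,8,8,8,8,8,8,8,8,8,8,8,8,8,8,8,8,8,8,8]' --xyz '[[0,0,-1],[0,0,-2],[0,0,-3],[0,0,-4],[0,0,-4],[0,0,-4],[0,0,0],[3.5,0,0],[4,0,0],[4,0,0],[3.8,0,0],[0,0,0],[0,4,0],[0,4,0],[0,4,0],[0,4.2,0],[0,4.4,0],[0,4.4,0],[0,4.2,0],[0,0,0]]' --rot '[[0,0,0],[0,0,0],[0,0,0],[0,0,0],[0,0,0],[0,0,0],[0,0,0],[0,0,0],[0,0,0],[0,0,0],[0,0,0],[0,0,0],[0,0,0],[0,0,0],[0,0,0],[0,0,0],[0,0,0],[0,0,0],[0,0,0],[0,0,0]]'

```text
clock: 15.92
tool_pos: [0.4776, 0.2615, 0.4137]
tool_rot: [[-0.991, -0.132, -0.0], [-0.132, 0.991, 0.002], [-0.0, 0.002, -1.0]]
force: [0.3, 0.2, -0.7]
opening: 0.94
```

```bash
python3 - <<'E'
from h import *
np.set_printoptions(precision=4,suppress=True)
env.snapshot("side")  # settle
m=env.camera_model("wrist");s=env.state();print(s["tool_pos"],np.abs(s["qvel"]).max())
im=env.snapshot("wrist");np.savez("w4.npz",**m);cv2.imwrite("pics/w4.png",im)
for d in env.trace("wrist","breaker_c"):print(d["conf"],d["extent"])
h=cv2.cvtColor(im,cv2.COLOR_BGR2HSV)
k=((h[...,0]>95)&(h[...,0]<130)&(h[...,1]>90)&(h[...,2]>80)).astype("uint8")
n,l,st,ce=cv2.connectedComponentsWithStats(k)
for i in range(1,n):
    if st[i,4]>60:print(st[i],ce[i],ray("wrist",ce[i],.07,m))
cv2.imwrite("pics/w4b.png",cv2.resize(im,(704,528)))
E
```

```text
[0.4783 0.2591 0.4136] 0.03897165126760666
0.82 [237.3, 136.7, 32.4, 67.7]
[103 106 210   4 840] [207.5 107.5] [0.4039 0.2011 0.07  ]
[238 170  28  20 475] [251.6274 179.7116] [0.478  0.2594 0.07  ]
[ 469  285   43   59 1455] [493.0192 310.2529] [0.6175 0.6111 0.07  ]
```

View pics/w4b.png

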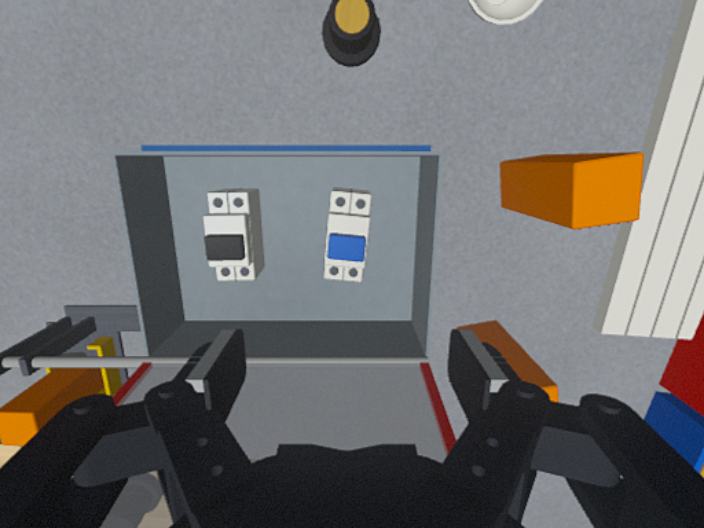

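The blue-toggle breaker shows at about (347,235), the bin is open, and the fingers are at the lower edge. I'll get its axis from the trace.

```bash
python3 - <<'E'
from h import *
np.set_printoptions(precision=4,suppress=True)
m=dict(np.load("w4.npz"))
a=ray("wrist",(350/1.375,189/1.375),.049,m);b=ray("wrist",(344/1.375,282/1.375),.049,m);print(a,b,(a+b)/2,np.linalg.norm(a-b),np.degrees(np.arctan2(*(b-a)[1::-1])))
for s in ((331/1.375,190/1.375),(370/1.375,192/1.375),(325/1.375,280/1.375),(363/1.375,282/1.375)):print(ray("wrist",s,.049,m))
s=env.state();print(s["tool_pos"],s["tool_rot"][:2,:2])
E
```

```text
[0.4307 0.2568 0.049 ] [0.5164 0.2625 0.049 ] [0.4736 0.2597 0.049 ] 0.08590555447758917 3.7788802945432245
[0.4337 0.2404 0.049 ]
[0.431  0.2746 0.049 ]
[0.5168 0.2445 0.049 ]
[0.5142 0.2802 0.049 ]
[0.4789 0.2567 0.4136] [[-0.9922 -0.1247]
 [-0.1247  0.9922]]
```

Call:
apply_moves --gripper '[6,6,6,6,6,6,6,6,6,6,6,3,3,3,3,3,3]' --xyz '[[0.27,0.26,0],[0,0,0],[0,0,3],[0,0,3],[0,0,3],[0,0,3],[0,0,3],[0,0,3],[0,0,2.5],[0,0,1.4],[0,0,0],[0,0,0],[0,0,0],[0,0,0],[0,0,0],[0,0,0],[0,0,0]]' --rot '[[0,0,0.53],[0,0,0],[0,0,0],[0,0,0],[0,0,0],[0,0,0],[0,0,0],[0,0,0],[0,0,0],[0,0,0],[0,0,0],[0,0,0],[0,0,0],[0,0,0],[0,0,0],[0,0,0],[0,0,0]]'

```text
clock: 18.2
tool_pos: [0.476, 0.2599, 0.196]
tool_rot: [[-0.998, -0.07, 0.002], [-0.07, 0.998, 0.001], [-0.002, 0.001, -1.0]]
force: [0.3, -0.3, 6.0]
opening: 0.416
```

Call:
apply_moves --gripper '[3,3,3,3,3,3,3,3,3,3,3,3,3,3,3,3,3,3,3,3]' --xyz '[[0,0,-1],[0,0,-2],[0,0,-3],[0,0,-3],[0,0,-3],[0,0,-3],[0,0,0],[0.7,-3.5,0],[0.7,-4.4,0],[0.7,-4.4,0],[0.7,-4.4,0],[0.7,-4.4,0],[0.7,-4.4,0],[0.7,-4.4,0],[0.7,-4.4,0],[0.7,-4.4,0],[0.7,-4.4,0],[0.7,-4.4,0],[0.6,-4.35,0],[0,0,0]]' --rot '[[0,0,0],[0,0,0],[0,0,0],[0,0,0],[0,0,0],[0,0,0],[0,0,0],[0,0,0],[0,0,0],[0,0,0],[0,0,0],[0,0,0],[0,0,0],[0,0,0],[0,0,0],[0,0,0],[0,0,0],[0,0,0],[0,0,0],[0,0,0]]'

```text
clock: 20.7
tool_pos: [0.4276, -0.2666, 0.3436]
tool_rot: [[-0.998, -0.064, -0.002], [-0.064, 0.998, -0.001], [0.002, -0.001, -1.0]]
force: [-0.1, 1.2, -2.9]
opening: 0.414
```

```bash
python3 - <<'E'
from h import *
np.set_printoptions(precision=4,suppress=True)
s=env.state();print(s["tool_pos"],s["opening"],s["force"])
a=env.snapshot("scene");b=env.snapshot("side");m=env.camera_model("wrist");w=env.snapshot("wrist");cv2.imwrite("pics/w7.png",w)
h=cv2.cvtColor(w,cv2.COLOR_BGR2HSV);k=((h[...,0]>45)&(h[...,0]<75)&(h[...,1]>120)).astype("uint8")
c,_=cv2.findContours(k,0,2);c=max(c,key=cv2.contourArea);q=cv2.approxPolyDP(cv2.convexHull(c),5,True)[:,0]
print(q.tolist(),[ray("wrist",u,.018,m)[:2] for u in q])
B=cv2.resize(b[100:384,180:340],None,fx=2.1,fy=2.1);A=cv2.resize(w,(460,345))
o=np.zeros((600,800,3),np.uint8);o[:B.shape[0],:B.shape[1]]=B[:600];o[:345,340:800]=A
A=a[130:270,90:320];A=cv2.resize(A,(400,243));o[350:593,340:740]=A
cv2.imwrite("pics/h7.png",o)
E
```

```text
[ 0.4276 -0.2666  0.3436] 0.4138178556389891 [-0.0884  1.2456 -2.8768]
[[163, 82], [362, 118], [323, 259], [152, 232]] [array([ 0.3291, -0.3586]), array([ 0.3497, -0.1525]), array([ 0.5157, -0.1697]), array([ 0.4941, -0.3752])]
```

View pics/h7.png

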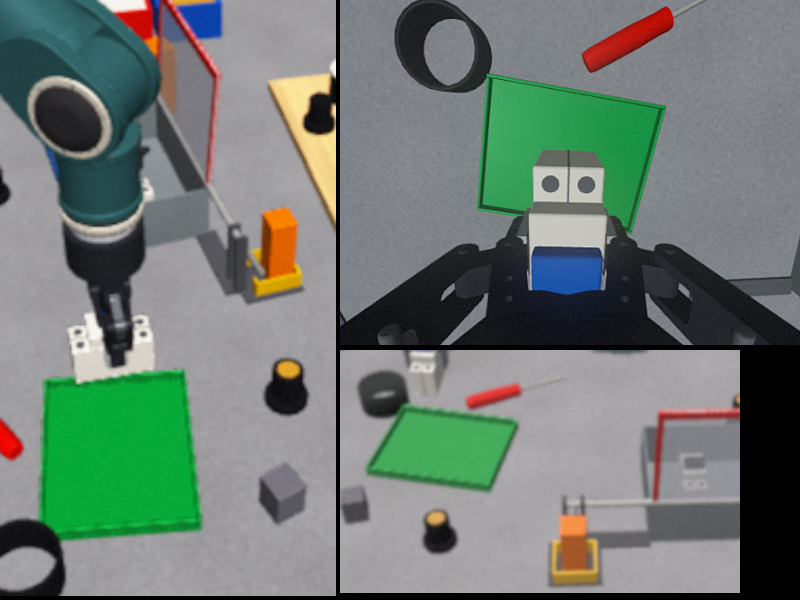

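Call:
apply_moves --gripper '[3,3,3,3,3,3,3,3,3,3,3]' --xyz '[[0,0,3],[0,0,3],[0,0,3],[0,0,2],[0,0,1.5],[0,0,1],[0,0,0.6],[0,0,0.3],[0,0,0.2],[0,0,0],[0,0,0]]' --rot '[[0,0,0],[0,0,0],[0,0,0],[0,0,0],[0,0,0],[0,0,0],[0,0,0],[0,0,0],[0,0,0],[0,0,0],[0,0,0]]'

```text
clock: 22.22
tool_pos: [0.4292, -0.2635, 0.1989]
tool_rot: [[-0.998, -0.07, 0.001], [-0.07, 0.998, -0.0], [-0.001, -0.0, -1.0]]
force: [-0.4, -0.3, -2.8]
opening: 0.417
```

Call:
apply_moves --gripper '[3,3,3,3]' --xyz '[[0,0,0.15],[0,0,0.15],[0,0,0],[0,0,0]]' --rot '[[0,0,0],[0,0,0],[0,0,0],[0,0,0]]'

```text
clock: 22.72
tool_pos: [0.4292, -0.2636, 0.1969]
tool_rot: [[-0.998, -0.07, 0.001], [-0.07, 0.998, 0.0], [-0.001, 0.0, -1.0]]
force: [-3.6, 2.1, 12.1]
opening: 0.414
```

Floor contact reads +12 N. I'll back off a little, open, and retreat straight up.

Call:
apply_moves --gripper '[3,3.8,4.5,6,7,7,7,7,7,7,7,7,7,7,7]' --xyz '[[0,0,-0.15],[0,0,0],[0,0,0],[0,0,0],[0,0,0],[0,0,0],[0,0,0],[0,0,-1],[0,0,-2],[0,0,-3],[0,0,-4],[0,0,-4],[0,0,-4],[0,0,0],[0,0,0]]' --rot '[[0,0,0],[0,0,0],[0,0,0],[0,0,0],[0,0,0],[0,0,0],[0,0,0],[0,0,0],[0,0,0],[0,0,0],[0,0,0],[0,0,0],[0,0,0],[0,0,0],[0,0,0]]'

```text
clock: 24.6
tool_pos: [0.4287, -0.2632, 0.3771]
tool_rot: [[-0.998, -0.071, -0.0], [-0.071, 0.998, 0.0], [0.0, 0.0, -1.0]]
force: [0.0, -0.1, -0.5]
opening: 0.818
```

```bash
python3 - <<'E'
from h import *
np.set_printoptions(precision=4,suppress=True)
s=env.state();print(s["tool_pos"],s["opening"],s["force"])
m=env.camera_model("wrist");w=env.snapshot("wrist");b=env.snapshot("side");a=env.snapshot("scene")
for n,z in(("wrist",.05),("side",.05),("scene",.05)):
    for d in env.trace(n,"breaker_c")[:2]:
        e=d["extent"];c=(e[0]+e[2]/2,e[1]+e[3]/2);print(n,d["conf"],e,ray(n,c,z,m if n=="wrist" else None)[:2])
h=cv2.cvtColor(w,cv2.COLOR_BGR2HSV);k=((h[...,0]>100)&(h[...,0]<130)&(h[...,1]>120)).astype("uint8")
_,_,st,ce=cv2.connectedComponentsWithStats(k);i=1+st[1:,4].argmax();print("toggle",st[i],ray("wrist",ce[i],.073,m))
# bar: compare side view mask of orange with earlier release picture; project expected upright bar
p=[.5015,.2067,.1266]
for n,im in(("side",b),("scene",a)):
    h=cv2.cvtColor(im,cv2.COLOR_BGR2HSV);k=((h[...,0]<16)&(h[...,1]>150)&(h[...,2]>80))
    C=P(n,place(p,(.143,-.24,.06)))[0].astype(int);k2=np.zeros_like(k);k2[C[1]-40:C[1]+40,C[0]-25:C[0]+25]=k[C[1]-40:C[1]+40,C[0]-25:C[0]+25]
    v,u=np.nonzero(k2);box=np.array([[.143+i,-.24+j,z] for i in(-.018,.018) for j in(-.018,.018) for z in(.004,.104)]);q=P(n,place(p,box))
    print(n,"orange",u.min(),u.max(),v.min(),v.max(),"expected",q.min(0),q.max(0))
    h2=((h[...,0]<6)|(h[...,0]>174))&(h[...,1]>150)&(h[...,2]>80);L=[(.09-.178*np.sin(t),-.126,.086+.178*np.cos(t)) for t in(.0,.08,.17)]
    L=[(.09+.178*np.cos(t),y,.086+.178*np.sin(t)) for t in (np.pi-1.4,np.pi-1.65) for y in(-.126,.126)]
    for l in L:
        u0,v0=P(n,place(p,l))[0];V,U=np.nonzero(h2[int(v0)-12:int(v0)+12,int(u0)-12:int(u0)+12]);print(" flap corner",np.round((u0,v0),1),"red",len(U),(U.mean()+int(u0)-12,V.min()+int(v0)-12) if len(U) else None)
E
```

```text
[ 0.4287 -0.2632  0.3771] 0.8183738614877266 [ 0.0233 -0.0721 -0.4862]
wrist 0.83 [234.1, 142.3, 31.7, 76.5] [ 0.4258 -0.265 ]
side 0.94 [217.5, 289.3, 40.2, 35.3] [ 0.4295 -0.2781]
side 0.4 [302.4, 194.6, 17.8, 37.3] [0.6787 0.0079]
scene 0.74 [138.5, 168.1, 21.5, 29.2] [ 0.4622 -0.252 ]
toggle [237 180  30  21 605] [ 0.4304 -0.2631  0.073 ]
side orange 304 320 199 232 expected [302.5783 198.1763] [321.1135 235.9872]
 flap corner [269.8 138.3] red 19 (np.float64(277.8421052631579), np.int64(126))
 flap corner [244.3  97.1] red 33 (np.float64(248.42424242424244), np.int64(88))
 flap corner [285.6 134.8] red 39 (np.float64(278.28205128205127), np.int64(122))
 flap corner [258.2  94.3] red 60 (np.float64(253.89999999999998), np.int64(89))
scene orange 217 231 225 256 expected [216.0307 223.687 ] [231.7631 262.0758]
 flap corner [271.1 155. ] red 3 (np.float64(275.0), np.int64(166))
 flap corner [378.2 153.3] red 3 (np.float64(381.0), np.int64(164))
 flap corner [272.6 166.4] red 39 (np.float64(276.38461538461536), np.int64(166))
 flap corner [383.1 164.4] red 47 (np.float64(378.21276595744683), np.int64(164))
```

```bash
python3 -c "
from bench import env
print(env.hand_in(), env.state()['clock'])"
```

```text
the job is handed in; nothing more can be done
the job is handed in; nothing more can be done
```

The job is handed in at about 25 s on the robot's clock. The smallest orange bar is in the pocket holding the flap open. The blue-toggle breaker is in the green tray, set down in the gripper until the wrist force read about 12 N. I got no verdict back.

**Last checks:**
- **Flap:** the scene view's top edge matches the predicted 1.65 rad to within 1 px. The side view agreed less well: red edge pixels lay nearer the 1.65 position than the 1.4 one, but it was not a clean match.
- **Bar:** it matches an upright bar about 5 mm to the hinge-far side of the pocket centre, within 1–2 px in both fixed cameras. The exception is its foot, which is hidden by the pocket wall.
- **Breaker:** the wrist camera puts the toggle at (0.430, -0.263), against a tray centre of about (0.425, -0.263).
- **Arm:** the gripper was open and clear above the tray, with almost no force on it.

**Disagreements:**
- The wrist and fixed cameras differed by about 5 mm in x, so I placed the bar using differences within each camera; those agreed to about 1 mm.
- The box centres from the fixed cameras for the breaker were 1.5 to 3.5 cm from the wrist value. They are rough because they mix top and side faces, so I relied on the wrist view and the tool position.

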